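# Transfer sample jars to the black rack in reverse order

## Task

Move the three sample jars from the aluminium rack into the black rack, one to a compartment, in reverse order: looking at both racks from the same side, the jar at the left end of the first row goes to the right end of the second, and the middle one stays in the middle. The short red-capped jar must come up level with the others, so first set the round steel riser in that jar's compartment and then stand the jar upright and well centred on it. Set everything down gently without dropping or tipping any of them, and leave the covered dish alone.

Things in the scene. Friction and masses are not known exactly. Their poses are not given: they have to be found in the camera images.
- blue_jar: Tall white sample jar with a blue cap and a thin blue band near its foot, upright, loose, 75 mm high in all; body 42 mm in diameter, cap 44 mm in diameter and 18 mm high. Origin: centre of the underside; z up the jar. Starts in the blue cup of the source rack. Weighs about 110 g.
- yellow_jar: Tall white sample jar with a yellow cap and a thin yellow band near its foot, upright, loose, 75 mm high in all; body 42 mm in diameter, cap 44 mm in diameter and 18 mm high. Origin: centre of the underside; z up the jar. Starts in the yellow cup of the source rack. Weighs about 110 g.
- red_jar: Short white sample jar with a red cap and a thin red band near its foot, upright, loose, 45 mm high in all; body 42 mm in diameter, cap 44 mm in diameter and 18 mm high. Origin: centre of the underside; z up the jar. Starts in the red cup of the source rack. Weighs about 70 g.
- blue_cup: Open square blue cup, 60 x 60 mm and 12 mm high (walls and floor 4 mm thick), fixed on the source rack, sides parallel to it. It holds the blue-capped jar at the start and so shows that jar's place in the original row. Origin: centre of its underside (8 mm above the bench, so a jar in it stands 12 mm above the bench).
- yellow_cup: Open square yellow cup, 60 x 60 mm and 12 mm high (walls and floor 4 mm thick), fixed on the source rack, sides parallel to it. It holds the yellow-capped jar at the start and so shows that jar's place in the original row. Origin: centre of its underside (8 mm above the bench, so a jar in it stands 12 mm above the bench).
- red_cup: Open square red cup, 60 x 60 mm and 12 mm high (walls and floor 4 mm thick), fixed on the source rack, sides parallel to it. It holds the red-capped jar at the start and so shows that jar's place in the original row. Origin: centre of its underside (8 mm above the bench, so a jar in it stands 12 mm above the bench).
- source: Source rack: aluminium base 80 x 222 mm, 8 mm thick, fixed, a low upright (22 mm high) at each end, three coloured cups along its y axis at y = -70, 0, +70 mm; which colour is where varies. Origin: centre of its underside, on the bench; x across the row, y along it, within 0.3 rad of the world axes.
- dest: Destination rack: black open tray 72 x 206 mm, 17 mm high, fixed, with three square compartments (62 x 62 mm inside) along its y axis, centres at y = -67, 0, +67 mm, x = 0, each marked by a white spot. Floor 5 mm above the bench; walls 5 mm thick, rising 12 mm above the floor. Origin: centre of its underside, on the bench; x across the row, y along it, within 0.3 rad of the world axes.
- riser: Riser: solid dark steel-grey cylinder with a lighter band round its middle and a small light spot on its flat top, 44 mm in diameter, 30 mm high, loose, standing on the bench between the robot and the racks, about 120 g. Origin: centre of its underside; z up.
- dish: Covered culture dish with an orange top, 58 mm in diameter, 19 mm high, loose on the bench between the robot and the racks; to be left where it is. Origin: centre of its underside.
Things that resemble listed ones, but are neither listed nor needed, are in the scene too. What is shaped like the red_jar but orange is not meant.

How it is judged:
By the outcome, as a careful person would: the job done as asked, in the order asked, and still so for the second after the job is handed in, with the robot touching nothing.
It also fails if it takes over 102 s, if anything falls off the work surface, if the arm or the gripper's body presses on something with over 40 N, if the wrist force passes 120 N, or if a joint passes its speed limit or range.

## Robot

A 6-joint arm with a two-finger parallel gripper is mounted at the origin on the work surface. World frame = base frame: x ahead of the robot, y to its left, z up, the work surface at z = 0. Lengths are in mm, angles in rad, forces in N, time in s.
With the tool pointing down it reaches from about 300 to 950 mm from the base axis. Payload 3.1 kg.
Tool frame: the origin (TCP) lies at the very end of the fingers, on their centre line; the grasp point (between the pads) lies 19 mm behind it; z points along the fingers, y is the line along which they close (so a half turn about z gives the same grasp; the last joint's range is limited). The gripper opens to 85 mm and grips with 20 to 120 N. Pads are 22 mm wide; open, the fingers measure 114 mm over their backs; the gripper's body (76 mm by 85 mm) begins 54 mm behind the grasp point. The pads swing forward as they close: fully open they stand 13 mm farther back than shut.
Start: joints at [1.105, 0.308, 1.634, -0, 1.2, -0.07], TCP at [240.992, 576.676, 231.272] pointing down, gripper open.
Joint ranges: [-3.06, 3.06], [-0.79, 1.96], [0.05, 2.63], [-1.19, 4.34], [0.05, 2.64], [-2.94, 2.94]. Speed limits (rad/s): [2.79, 2.79, 3.14, 3.14, 3.14, 3.14].

## Interface

Orientations are given as a rotation vector (axis times angle).
In Python, from plant import bot gives the robot as it stands.
- The arm moves only by the shell command python3 -m pendant 'ROWS' [FORCE]. ROWS is JSON, a list of rows, each an object of numbers: "claw": the closure, from 0 (fully open) to 1 (shut); "dx", "dy", "dz": the shift along the tool's x, y, z in cm; "spin": the turn about the tool's z in degrees. A call has 1 to 12 rows; each row is the pose to reach, as a shift and turn from the pose commanded when the call began, along the tool's axes at that moment; what a row does not reach only later rows make up. A row lasts 1/10 s, in which the tool goes at most 50 mm and 8.59 degrees, less where a joint would pass 70% of its speed; a pose out of reach is approached as far as the arm can. A call with a gripper value outside its range is refused whole. The fingers move at their own pace and stop on an object; FORCE is the grip in N (left out, the last holds). Time passes only in rows, so rows that repeat a pose let the fingers close. It gives the time, the measured TCP pose, the force, the opening and the grip force at its end, in the units of the state.
- bot.state(): the state, without advancing time (a new reading comes with each control period).
- bot.read_camera(name): name is "scene" or "top" or "wrist"; returns a dict with "img" (480x640x3 uint8, red, green, blue), "mtx" (3x3 intrinsics, pixels), "rvec" (rotation vector, rad) and "tvec" (3), from world to camera coordinates, as OpenCV has them. Camera axes: x right, y down, z forward; pixel columns grow to the right and rows downward; lengths in mm; the calibration is good to about 2 mm. A picture is of the moment at which its call begins. There is no depth.
- bot.close_job(): hands the job in; it is judged then, once.
Trained networks look in a picture, given as the dict that the camera call returned (one of the last four; its "shot" number tells which), for a name from the list of things; names that differ only in an ending like _2 or _b are one class to them, and where a whole thing is asked for, a point or a joint stands for the part that bears it (a point fixed in the world has none). Each returns a list of dicts, best first, with "conf" (0 to 1); they miss things now and then, are a little off and sometimes report something else, mostly with a low value. They report only what shows in the picture. A call takes as long as a camera call. They do not tell look-alikes from the thing itself.
- bot.find_in(label, picture): "rect" ([left, top, width, height] in pixels, round what is visible of it).
- bot.outline_of(label, picture): "mask" (480x640 bool, what is visible of it) and "rect" ([left, top, width, height] in pixels, round what is visible of it).
- bot.place_of(label, picture): "position" ([column, row] in pixels: a listed point, or the origin of a listed thing).
The state is a dict: "t": time; "joints": joint angles; "qvel": joint speeds; "tau": joint torques, N m; "eef_pos": TCP position; "ee_rot": TCP orientation; "force": force on the tool from outside, world axes, zero at the start; "ft_torque": the same for the moment, N m; "width": finger opening in mm; "grasp_force": force on a finger pad.
Only numpy, scipy, OpenCV 4.12 (cv2) and the standard library are available. Lean on these libraries where they do the work, as an engineer would, in place of code of your own. Each camera call takes 0.05 s, during which the arm holds its last target. There are 200 camera calls.

## Working session

There is one attempt and no reset: what is moved stays moved. The work goes in short steps, Python scripts to look and compute and a shell command to move; the robot and the scene stay as the last step left them, time stands still between calls to the robot, and variables do not carry over. Pictures are saved under pics/ and viewed, at most 15 in all, crops included, and the job is handed in when it is done.

```bash
mkdir -p pics; ls; python3 - <<'E'
from plant import bot
import cv2
s=bot.state(); print(s)
for n in("scene","top"):
    p=bot.read_camera(n); cv2.imwrite(f"pics/{n}0.png",p["img"][:,:,::-1]); print(n,p["mtx"],p["rvec"],p["tvec"])
    for l in "blue_jar yellow_jar red_jar blue_cup yellow_cup red_cup source dest riser dish".split():
        print(l,[(q["position"],round(q["conf"],2)) for q in bot.place_of(l,p)][:3])
E
```

```text
pics
{'t': 0.0, 'joints': array([ 1.10528591e+00,  3.09023490e-01,  1.63518991e+00,  6.17900294e-07,
        1.19966429e+00, -6.97173883e-02]), 'qvel': array([-0.00017041,  0.00019859,  0.0002248 , -0.00060669, -0.00111321,
       -0.00041414]), 'tau': array([ 2.43451095e-04, -4.15266895e+01, -2.76656842e+01, -5.01260729e-06,
        1.00756562e-02, -2.46637313e-06]), 'eef_pos': array([240.63172891, 575.93900742, 230.03394091]), 'ee_rot': array([-0.61754123, -3.07968109,  0.00346067]), 'force': array([-0.19122067, -0.60360914,  0.56209166]), 'ft_torque': array([ 0.00128444, -0.0211627 , -0.00402982]), 'grasp_force': 0.0, 'width': 85.71736186197514}
scene [[573.60085897   0.         318.96947959]
 [  0.         573.60085897 243.16578363]
 [  0.           0.           1.        ]] [ 1.63949292  2.19192983 -0.62593082] [ 210.94994901 -403.2939484  1191.72712159]
blue_jar [([243.4, 280.5], 0.69), ([466.4, 238.1], 0.4)]
yellow_jar [([283.8, 293.3], 0.55)]
red_jar [([204.9, 269.0], 0.86), ([138.4, 263.9], 0.68)]
blue_cup [([243.3, 280.7], 0.88)]
yellow_cup [([288.9, 292.7], 0.84), ([205.6, 269.5], 0.7)]
red_cup [([205.0, 267.4], 0.65)]
source []
dest [([450.2, 320.7], 0.83)]
riser [([308.4, 199.8], 0.71)]
dish [([466.0, 239.0], 0.71)]
top [[585.56651632   0.         324.76757143]
 [  0.         585.56651632 237.44348028]
 [  0.           0.           1.        ]] [ 2.15978224 -2.17063556  0.07066089] [ -24.70372809  544.03934975 1044.15181267]
blue_jar [([393.0, 198.3], 0.68), ([358.4, 196.6], 0.67), ([396.1, 196.5], 0.62)]
yellow_jar [([361.8, 188.4], 0.88)]
red_jar [([489.7, 187.7], 0.92), ([428.6, 194.8], 0.82)]
blue_cup [([393.3, 199.3], 0.67)]
yellow_cup [([353.6, 196.3], 0.58), ([220.2, 296.8], 0.27)]
red_cup [([434.5, 199.5], 0.67)]
source []
dest [([226.6, 213.3], 0.77)]
riser [([371.2, 296.2], 0.73)]
dish [([222.7, 295.4], 0.74)]
```

View pics/scene0.png

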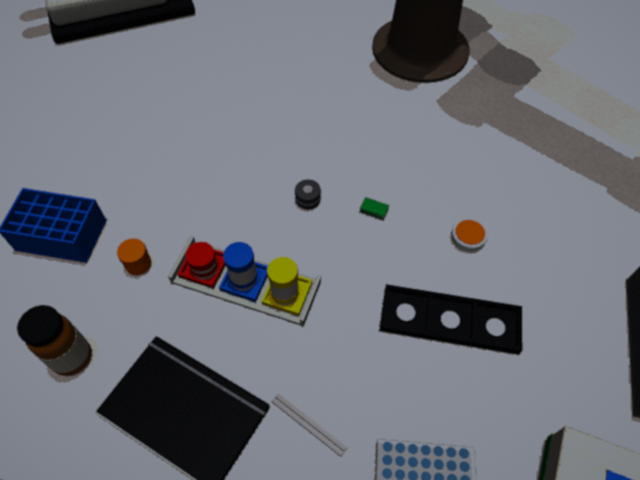

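View pics/top0.png

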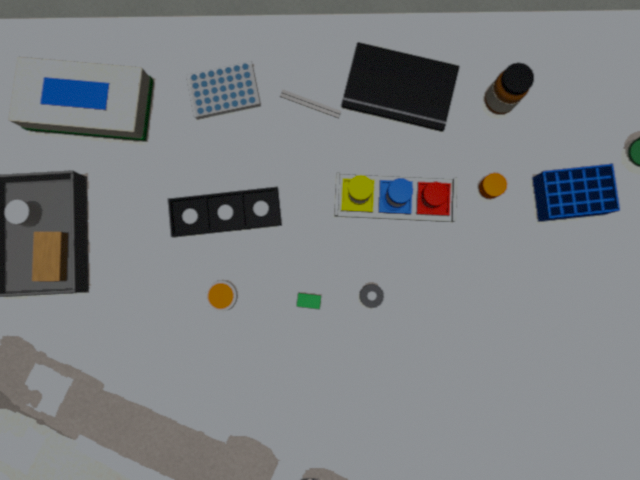

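The row reads yellow, blue, red from left to right (+y to −y). In the dest, red plus the riser go to the +y end at top px (190,216), blue goes to (225,212), and yellow to the −y end at (261,208). The riser is at (371,296).

```bash
cat > h.py <<'E'
import numpy as np, cv2
from plant import bot
from scipy.spatial.transform import Rotation as R
def ray(p,uv):
    Rm=cv2.Rodrigues(np.array(p["rvec"],float))[0]; t=np.array(p["tvec"],float)
    d=Rm.T@np.linalg.inv(p["mtx"])@np.array([*uv,1.]); return -Rm.T@t,d
def onplane(p,uv,z):
    c,d=ray(p,uv); return (c+d*(z-c[2])/d[2]).round(1)
def proj(p,X): return cv2.projectPoints(np.array([X],float),np.array(p["rvec"],float),np.array(p["tvec"],float),p["mtx"],None)[0].ravel()
def blobs(m,lo=20,hi=1e6):
    n,l,s,c=cv2.connectedComponentsWithStats(m.astype(np.uint8))
    return [(c[i].round(1),s[i].tolist()) for i in range(1,n) if lo<=s[i][4]<=hi]
def togo(xy,yaw=None):
    """shift (cm, tool axes) from current pose to a world xyz"""
    s=bot.state(); Rm=R.from_rotvec(s["ee_rot"]).as_matrix()
    d=Rm.T@(np.array(xy,float)-s["eef_pos"])/10
    print("pos",s["eef_pos"].round(1),"yaxis",Rm[:,1].round(3),"shift cm",d.round(2))
E
python3 - <<'E'
from h import *
for n in("scene","top"):
    p=bot.read_camera(n); h=cv2.cvtColor(p["img"],cv2.COLOR_RGB2HSV); H,S,V=[h[:,:,i].astype(int) for i in range(3)]
    win={"scene":(380,285,525,355),"top":(167,187,283,238)}[n]; w=np.zeros(H.shape,bool); w[win[1]:win[3],win[0]:win[2]]=1
    for c,s in blobs((V>120)&w,40): 
        if s[4]<500: print(n,"spot",c,s[4],onplane(p,c,5))
    for l in ("dest","riser","dish"):
        for q in bot.outline_of(l,p)[:2]: print(n,l,q["rect"],round(q["conf"],2),q["mask"].sum(), onplane(p,np.argwhere(q["mask"]).mean(0)[::-1],0))
    for l,z in (("blue_jar",50),("yellow_jar",50),("red_jar",35)):
        for q in bot.outline_of(l,p)[:2]:
            print(n,l,q["rect"],round(q["conf"],2),q["mask"].sum(),onplane(p,np.argwhere(q["mask"]).mean(0)[::-1],z))
    for nm,X in (("riser",None),):
        r={"scene":(290,175,325,212),"top":(355,280,390,312)}[n]; g=p["img"][r[1]:r[3],r[0]:r[2]].astype(int).sum(2)
        w=np.zeros(H.shape,bool); w[r[1]:r[3],r[0]:r[2]]=1
        print("riser dark",[(c,s[4],onplane(p,c,15)) for c,s in blobs((V<105)&w,50)], V[r[1],r[0]])
    for l,lo,hi in (("blue",100,125),("yellow",24,36)):
        m=(H>=lo)&(H<=hi)&(S>120)&(V>60)
        print(l,[(c,s) for c,s in blobs(m,100)])
    print("red",[(c,s) for c,s in blobs(((H<5)|(H>174))&(S>120),100)])
E
```

```text
scene spot [381.2 295.2] 80 [582.5  51.1   5. ]
scene spot [405.5 311.7] 222 [599.3  92.7   5. ]
scene spot [450.  319.1] 223 [592.3 159.5   5. ]
scene spot [495.1 326.5] 225 [585.2 226.1   5. ]
scene dest [380.3, 286.0, 141.1, 69.2] 0.64 6905 [589.4 162.4   0. ]
scene riser [293.6, 183.3, 27.5, 27.3] 0.91 629 [ 427.2 -115.8    0. ]
scene dish [452.0, 215.9, 36.2, 35.8] 0.57 966 [430.1 164.5   0. ]
scene blue_jar [222.4, 243.7, 32.2, 47.1] 0.61 1248 [ 617.5 -162.2   50. ]
scene yellow_jar [265.2, 256.6, 31.5, 50.2] 0.86 1308 [622.4 -93.4  50. ]
scene red_jar [183.5, 243.1, 35.7, 33.2] 0.57 863 [ 617.2 -228.    35. ]
scene red_jar [115.8, 236.4, 34.4, 37.4] 0.56 898 [ 641.6 -329.2   35. ]
riser dark [(array([307.4, 195. ]), 664, array([ 438.2, -111.7,   15. ]))] 151
blue [(array([ 48.2, 217. ]), [0, 188, 95, 56, 1908]), (array([237.9, 254.6]), [223, 242, 31, 26, 617]), (array([246.7, 282.8]), [219, 262, 48, 38, 596]), (array([615. , 476.1]), [606, 470, 25, 10, 139])]
yellow [(array([286.2, 283.5]), [262, 257, 50, 57, 1351])]
red [(array([201.3, 263.4]), [177, 242, 48, 46, 1377])]
top 
[... 385 characters left out ...]
op blue_jar [386.6, 176.6, 27.0, 31.6] 0.84 643 [ 622.1 -160.1   50. ]
top blue_jar [165.3, 186.7, 110.5, 50.3] 0.7 4310 [588.9 152.7  50. ]
top yellow_jar [351.4, 171.2, 20.8, 33.9] 0.93 583 [627.5 -90.3  50. ]
top red_jar [421.0, 180.3, 27.2, 28.2] 0.73 577 [ 619.4 -226.    35. ]
top red_jar [476.7, 171.6, 31.4, 28.8] 0.7 617 [ 634.  -329.5   35. ]
riser dark [(array([370.9, 295.2]), 396, array([ 438.7, -110.8,   15. ]))] 148
blue [(array([74.4, 93. ]), [41, 78, 68, 32, 1724]), (array([579. , 191.9]), [542, 164, 78, 56, 2259]), (array([395.5, 195.7]), [379, 178, 34, 36, 996])]
yellow [(array([357.6, 193.8]), [341, 175, 33, 37, 1038])]
red [(array([433.3, 198.2]), [417, 182, 34, 33, 1051])]
```

```bash
python3 - <<'E'
from h import *
s=bot.state(); print(R.from_rotvec(s["ee_rot"]).as_matrix().round(3))
togo([438.4,-111,231])
E
```

```text
[[-0.923  0.386 -0.   ]
 [ 0.386  0.923  0.   ]
 [ 0.    -0.    -1.   ]]
pos [241.  576.7 231.3] yaxis [ 0.386  0.923 -0.   ] shift cm [-4.473e+01 -5.584e+01  2.000e-02]
```

```bash
python3 -m pendant '[{"dx":-44.7,"dy":-55.8,"spin":61.3},{"dx":-44.7,"dy":-55.8,"spin":61.3},{"dx":-44.7,"dy":-55.8,"spin":61.3},{"dx":-44.7,"dy":-55.8,"spin":61.3},{"dx":-44.7,"dy":-55.8,"spin":61.3},{"dx":-44.7,"dy":-55.8,"spin":61.3},{"dx":-44.7,"dy":-55.8,"spin":61.3},{"dx":-44.7,"dy":-55.8,"spin":61.3},{"dx":-44.7,"dy":-55.8,"spin":61.3},{"dx":-44.7,"dy":-55.8,"spin":61.3},{"dx":-44.7,"dy":-55.8,"spin":61.3},{"dx":-44.7,"dy":-55.8,"spin":61.3}]' 40; python3 -c "
from h import *
togo([438.4,-111,231])"
```

```text
pos [241.  576.7 231.3] yaxis [ 0.386  0.923 -0.   ] shift cm [-4.473e+01 -5.584e+01  2.000e-02]schema error: expected keys claw, dx, dy, dz, spin
```

```bash
python3 -m pendant '[{"claw":0,"dx":-44.7,"dy":-55.8,"dz":0,"spin":61.3},{"claw":0,"dx":-44.7,"dy":-55.8,"dz":0,"spin":61.3},{"claw":0,"dx":-44.7,"dy":-55.8,"dz":0,"spin":61.3},{"claw":0,"dx":-44.7,"dy":-55.8,"dz":0,"spin":61.3},{"claw":0,"dx":-44.7,"dy":-55.8,"dz":0,"spin":61.3},{"claw":0,"dx":-44.7,"dy":-55.8,"dz":0,"spin":61.3},{"claw":0,"dx":-44.7,"dy":-55.8,"dz":0,"spin":61.3},{"claw":0,"dx":-44.7,"dy":-55.8,"dz":0,"spin":61.3},{"claw":0,"dx":-44.7,"dy":-55.8,"dz":0,"spin":61.3},{"claw":0,"dx":-44.7,"dy":-55.8,"dz":0,"spin":61.3},{"claw":0,"dx":-44.7,"dy":-55.8,"dz":0,"spin":61.3},{"claw":0,"dx":-44.7,"dy":-55.8,"dz":0,"spin":61.3}]' 40; python3 -c "
from h import *
togo([438.4,-111,231])"
```

```text
t: 3.0
eef_pos: [406.9, -2.1, 231.9]
ee_rot: [2.101, 2.334, 0.002]
force: [1.1, 0.5, 0.7]
width: 85.5
grasp_force: 0.0
pos [406.9  -2.1 231.9] yaxis [0.994 0.105 0.002] shift cm [-11.16   1.99   0.09]
```

```bash
python3 -m pendant '[{"claw":0,"dx":-11.2,"dy":2.0,"dz":6,"spin":0},{"claw":0,"dx":-11.2,"dy":2.0,"dz":6,"spin":0},{"claw":0,"dx":-11.2,"dy":2.0,"dz":6,"spin":0},{"claw":0,"dx":-11.2,"dy":2.0,"dz":6,"spin":0},{"claw":0,"dx":-11.2,"dy":2.0,"dz":6,"spin":0}]'; python3 - <<'E'
from h import *
togo([438.4,-111,170])
p=bot.read_camera("wrist"); cv2.imwrite("pics/w1.png",p["img"][:,:,::-1])
for q in bot.outline_of("riser",p)[:2]: print(q["rect"],q["conf"])
for q in bot.place_of("riser",p)[:2]: print(q, onplane(p,q["position"],0))
print(proj(p,[438.4,-111,30]), ray(p,(320,240)))
E
```

```text
t: 3.5
eef_pos: [437.8, -109.3, 171.1]
ee_rot: [-2.103, -2.332, 0.0]
force: [-0.6, -0.2, 0.5]
width: 85.4
grasp_force: 0.0
pos [ 437.8 -109.3  171.1] yaxis [ 0.995  0.103 -0.001] shift cm [-0.17  0.04  0.11]
[283.4, 188.4, 59.9, 66.9] 0.76
{'position': [314.9, 212.4], 'conf': 0.78} [ 440.  -109.7    0. ]
[312.61279568 222.90897218] (array([432.42792217, -39.36071794, 313.71962214]), array([ 0.04326712, -0.2841561 , -0.95791859]))
```

View pics/w1.png

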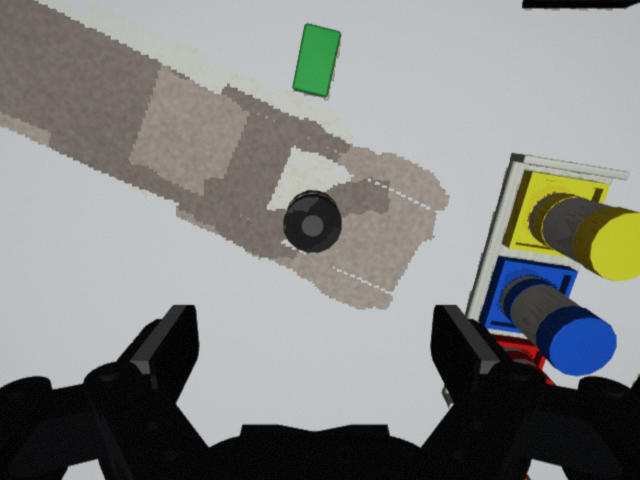

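The riser's spot is at about (313,226), which agrees with the overhead fix to about 1.5 mm. I'll descend and grip the upper part of the riser.

```bash
python3 -m pendant '[{"claw":0,"dx":-0.25,"dy":0,"dz":4,"spin":0},{"claw":0,"dx":-0.25,"dy":0,"dz":8,"spin":0},{"claw":0,"dx":-0.25,"dy":0,"dz":12,"spin":0},{"claw":0,"dx":-0.25,"dy":0,"dz":15,"spin":0},{"claw":0,"dx":-0.25,"dy":0,"dz":15.6,"spin":0},{"claw":0,"dx":-0.25,"dy":0,"dz":15.6,"spin":0},{"claw":0.4,"dx":-0.25,"dy":0,"dz":15.6,"spin":0},{"claw":0.5,"dx":-0.25,"dy":0,"dz":15.6,"spin":0},{"claw":0.6,"dx":-0.25,"dy":0,"dz":15.6,"spin":0},{"claw":0.7,"dx":-0.25,"dy":0,"dz":15.6,"spin":0},{"claw":0.7,"dx":-0.25,"dy":0,"dz":15.6,"spin":0},{"claw":0.7,"dx":-0.25,"dy":0,"dz":15.6,"spin":0}]' 40;python3 - <<'E'
from h import *
p=bot.read_camera("wrist"); cv2.imwrite("pics/w2.png",p["img"][:,:,::-1])
E
```

```text
t: 4.85
eef_pos: [439.5, -112.2, 17.1]
ee_rot: [2.1, 2.334, 0.001]
force: [-2.0, 1.0, 7.8]
width: 42.2
grasp_force: 39.4
```

View pics/w2.png

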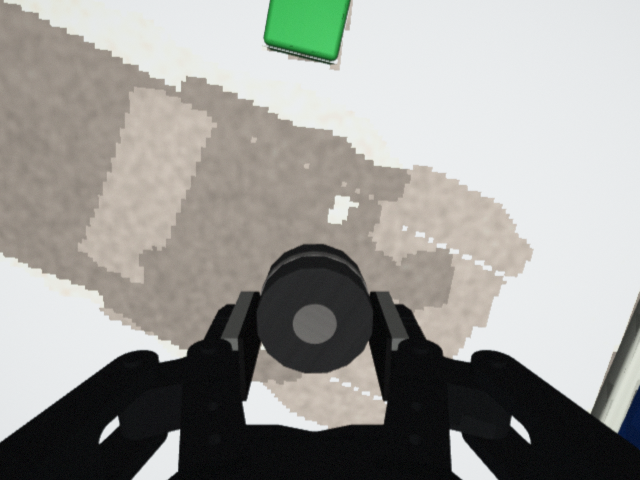

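Riser gripped, with its spot at (315,324). Next I'll measure its offset from the TCP, lift, and carry it.

```bash
python3 - <<'E'
from h import *
p=bot.read_camera("wrist"); g=p["img"].max(2)[285:365,265:367]
m=np.zeros((480,640),bool); m[285:365,265:367]=(g>85)
for c,s in blobs(m,200): print(c,s,onplane(p,c,30))
togo([586.5,226.2,100])
E
python3 -m pendant '[{"claw":0.7,"dx":0,"dy":0,"dz":-1,"spin":0},{"claw":0.7,"dx":0,"dy":0,"dz":-4,"spin":0},{"claw":0.7,"dx":0,"dy":0,"dz":-8,"spin":0},{"claw":0.7,"dx":0,"dy":0,"dz":-8,"spin":0}]';python3 - <<'E'
from h import *
p=bot.read_camera("wrist"); g=p["img"].max(2)[285:365,265:367]
m=np.zeros((480,640),bool); m[285:365,265:367]=(g>85)
s=bot.state(); print(s["eef_pos"],s["force"],s["width"],s["grasp_force"])
for c,ss in blobs(m,200): print(c,ss,onplane(p,c,30+s["eef_pos"][2]-16))
togo([586.5,226.2,100])
E
```

```text
[314.1 323.7] [293, 305, 43, 39, 1328] [ 441.2 -112.6   30. ]
pos [ 439.5 -112.2   17.1] yaxis [0.994 0.105 0.002] shift cm [32.1  18.18 -8.28]
t: 5.35
eef_pos: [443.3, -113.6, 100.9]
ee_rot: [2.094, 2.326, 0.007]
force: [1.2, 0.6, -2.0]
width: 42.4
grasp_force: 41.2
[ 441.59046673 -112.93461961   98.80269871] [ 0.2950832  -0.32074903 -1.74406528] 41.902798963542494 41.23900830745697
[314.3 323.5] [293, 305, 43, 38, 1283] [ 445.1 -114.4  112.8]
pos [ 441.6 -112.9   98.8] yaxis [0.994 0.105 0.008] shift cm [32.21 17.97 -0.1 ]
```

```bash
python3 -m pendant '[{"claw":0.7,"dx":3.5,"dy":2,"dz":0,"spin":0},{"claw":0.7,"dx":8,"dy":4.5,"dz":0,"spin":0},{"claw":0.7,"dx":12,"dy":6.8,"dz":0,"spin":0},{"claw":0.7,"dx":16,"dy":9,"dz":0,"spin":0},{"claw":0.7,"dx":20,"dy":11.3,"dz":0,"spin":0},{"claw":0.7,"dx":24,"dy":13.5,"dz":0,"spin":0},{"claw":0.7,"dx":28,"dy":15.8,"dz":0,"spin":0},{"claw":0.7,"dx":31,"dy":17.4,"dz":0,"spin":0},{"claw":0.7,"dx":32.3,"dy":18,"dz":1,"spin":0},{"claw":0.7,"dx":32.3,"dy":18,"dz":3,"spin":0},{"claw":0.7,"dx":32.3,"dy":18,"dz":4,"spin":0},{"claw":0.7,"dx":32.3,"dy":18,"dz":4,"spin":0}]';python3 - <<'E'
from h import *
p=bot.read_camera("wrist"); cv2.imwrite("pics/w3.png",p["img"][:,:,::-1])
s=bot.state(); print(s["force"])
togo([586.5,226.2,21]); print(proj(p,[586.5,226.2,5]),proj(p,[593.5,159.8,5]))
Rm=R.from_euler("z",0.105).as_matrix()
print([proj(p,np.array([586.5,226.2,17])+Rm@np.array([a,b,0])).round().tolist() for a,b in((31,31),(31,-31),(-31,-31),(-31,31))])
E
```

```text
t: 6.6
eef_pos: [580.0, 226.5, 51.6]
ee_rot: [-2.1, -2.332, 0.011]
force: [0.2, -0.2, -1.5]
width: 42.0
grasp_force: 41.2
[ 0.37432497  0.42384671 -1.10005025]
pos [581.4 226.8  53.1] yaxis [ 0.995  0.104 -0.005] shift cm [-0.11  0.51  3.21]
[324.14212679 266.99552578] [323.26909491 379.45394092]
[[393.0, 213.0], [386.0, 334.0], [262.0, 333.0], [257.0, 213.0]]
```

View pics/w3.png

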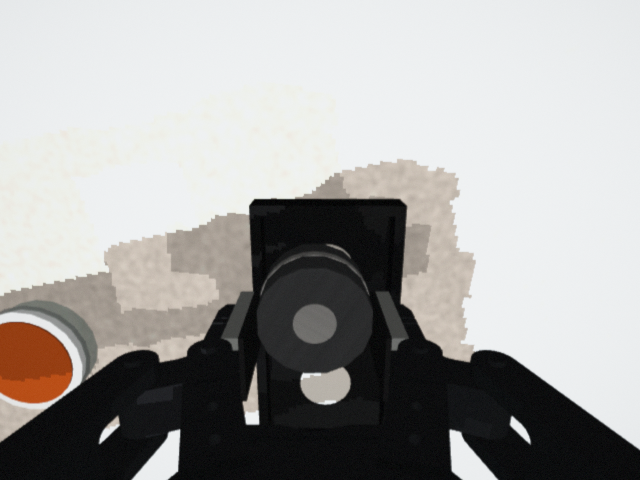

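```bash
python3 -m pendant '[{"claw":0.7,"dx":0.1,"dy":0.4,"dz":1,"spin":0},{"claw":0.7,"dx":0.1,"dy":0.4,"dz":1,"spin":0},{"claw":0.7,"dx":0.1,"dy":0.4,"dz":1,"spin":0},{"claw":0.7,"dx":0.1,"dy":0.4,"dz":1,"spin":0}]';python3 - <<'E'
from h import *
togo([585.7,225.8,21])
p=bot.read_camera("wrist")
v=p["img"].max(2); g=v>85; m=np.zeros((480,640),bool); m[285:365,265:367]=g[285:365,265:367]
s=bot.state()
for c,ss in blobs(m,300): print(c,ss,onplane(p,c,30+s["eef_pos"][2]-16))
m=np.zeros((480,640),bool); m[370:460,285:370]=g[370:460,285:370]
for c,ss in blobs(m,100): print("spot",c,ss,onplane(p,c,5))
cv2.imwrite("pics/w4.png",p["img"][:,:,::-1])
E
```

```text
t: 7.05
eef_pos: [587.9, 229.6, 45.8]
ee_rot: [2.102, 2.334, 0.001]
force: [0.2, -0.5, -1.5]
width: 42.2
grasp_force: 41.2
pos [587.9 229.6  45.8] yaxis [0.995 0.105 0.001] shift cm [-0.36 -0.26  2.48]
[314.2 323.6] [293, 305, 43, 39, 1329] [589.6 229.9  59.8]
spot [309.6 393. ] [285, 372, 51, 44, 1811] [594.7 157.9   5. ]
```

View pics/w4.png

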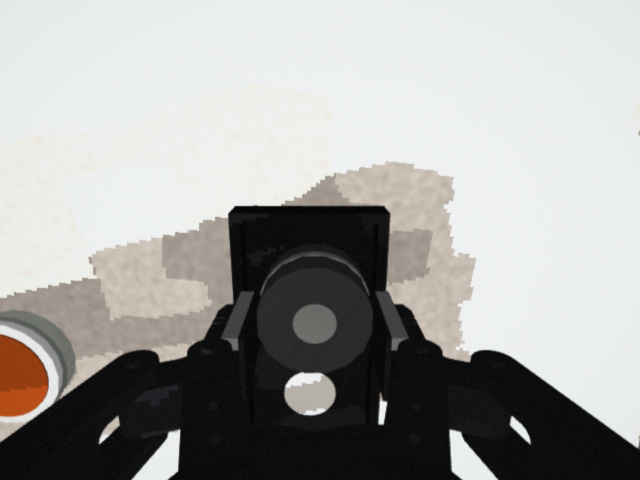

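```bash
python3 -m pendant '[{"claw":0.7,"dx":-0.45,"dy":-0.25,"dz":0.5,"spin":0},{"claw":0.7,"dx":-0.45,"dy":-0.25,"dz":1.1,"spin":0},{"claw":0.7,"dx":-0.45,"dy":-0.25,"dz":1.7,"spin":0},{"claw":0.7,"dx":-0.45,"dy":-0.25,"dz":2,"spin":0},{"claw":0.7,"dx":-0.45,"dy":-0.25,"dz":2.2,"spin":0},{"claw":0.7,"dx":-0.45,"dy":-0.25,"dz":2.2,"spin":0},{"claw":0.7,"dx":-0.45,"dy":-0.25,"dz":2.2,"spin":0}]';python3 - <<'E'
from h import *
togo([585.7,225.8,21])
p=bot.read_camera("wrist")
v=p["img"].max(2); g=v>85; m=np.zeros((480,640),bool); m[285:365,265:367]=g[285:365,265:367]
s=bot.state(); print(s["force"])
for c,ss in blobs(m,300): print(c,ss,onplane(p,c,30+s["eef_pos"][2]-16))
m=np.zeros((480,640),bool); m[370:460,280:370]=g[370:460,280:370]
for c,ss in blobs(m,100): print("spot",c,ss,onplane(p,c,5))
E
```

```text
t: 7.8
eef_pos: [585.6, 225.1, 23.3]
ee_rot: [2.102, 2.335, 0.0]
force: [-0.5, -0.0, -1.8]
width: 41.9
grasp_force: 41.2
pos [585.6 225.1  23.3] yaxis [0.994 0.105 0.   ] shift cm [0.07 0.02 0.23]
[-0.23283757 -0.14826736 -1.15669987]
[314.3 323.5] [293, 304, 44, 40, 1345] [587.3 225.5  37.5]
spot [314.4 411.9] [286, 391, 58, 41, 1858] [594.3 160.2   5. ]
```

```bash
python3 -m pendant '[{"claw":0.7,"dx":0,"dy":0,"dz":0.1,"spin":0},{"claw":0.7,"dx":0,"dy":0,"dz":0.2,"spin":0},{"claw":0.7,"dx":0,"dy":0,"dz":0.2,"spin":0}]'; python3 -m pendant '[{"claw":0.7,"dx":0,"dy":0,"dz":0.1,"spin":0},{"claw":0.7,"dx":0,"dy":0,"dz":0.1,"spin":0}]'
```

```text
t: 8.15
eef_pos: [585.8, 225.2, 22.3]
ee_rot: [2.101, 2.335, 0.001]
force: [-1.4, -0.4, 3.6]
width: 42.0
grasp_force: 41.7
t: 8.35
eef_pos: [585.9, 225.2, 22.2]
ee_rot: [2.101, 2.335, 0.0]
force: [-3.8, -2.2, 9.1]
width: 42.6
grasp_force: 42.3
```

```bash
python3 -m pendant '[{"claw":0.45,"dx":0,"dy":0,"dz":-0.05,"spin":0},{"claw":0.3,"dx":0,"dy":0,"dz":-0.05,"spin":0},{"claw":0.2,"dx":0,"dy":0,"dz":-0.05,"spin":0},{"claw":0,"dx":0,"dy":0,"dz":-0.1,"spin":0},{"claw":0,"dx":0,"dy":0,"dz":-2,"spin":0},{"claw":0,"dx":0,"dy":0,"dz":-6,"spin":0},{"claw":0,"dx":0,"dy":0,"dz":-11,"spin":0},{"claw":0,"dx":0,"dy":0,"dz":-14,"spin":0},{"claw":0,"dx":0,"dy":0,"dz":-14,"spin":0}]'; python3 - <<'E'
from h import *
togo([622,-163,165])
p=bot.read_camera("wrist"); cv2.imwrite("pics/w5.png",p["img"][:,:,::-1])
for q in bot.outline_of("riser",p)[:2]: print(q["rect"],q["conf"])
print(proj(p,[586.5,226.2,35]))
E
```

```text
t: 9.25
eef_pos: [589.9, 226.4, 166.9]
ee_rot: [2.097, 2.33, 0.017]
force: [1.2, 0.8, 0.6]
width: 85.4
grasp_force: 0.0
pos [589.9 226.4 166.9] yaxis [0.994 0.105 0.012] shift cm [-39.06  -0.9    0.09]
[273.9, 186.9, 64.5, 68.0] 0.96
[304.79093284 223.75522546]
```

View pics/w5.png

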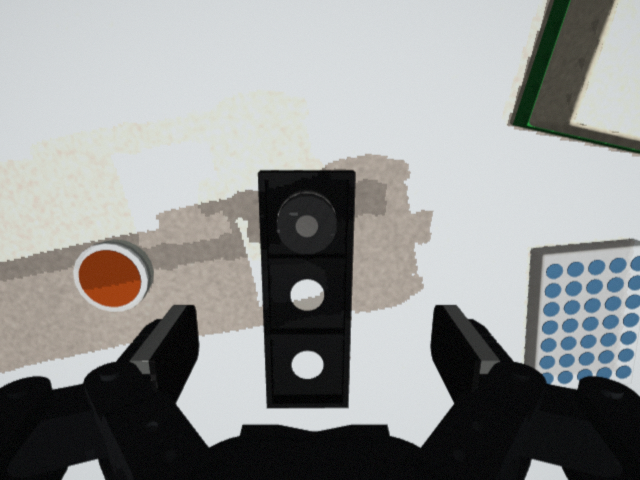

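The riser sits centred in the left compartment, with its spot at (307,226). Next, look at the source jars from above.

```bash
python3 -m pendant '[{"claw":0,"dx":-5,"dy":-0.1,"dz":-4,"spin":0},{"claw":0,"dx":-10,"dy":-0.2,"dz":-6,"spin":0},{"claw":0,"dx":-15,"dy":-0.3,"dz":-6,"spin":0},{"claw":0,"dx":-20,"dy":-0.5,"dz":-6,"spin":0},{"claw":0,"dx":-25,"dy":-0.6,"dz":-6,"spin":0},{"claw":0,"dx":-30,"dy":-0.7,"dz":-6,"spin":0},{"claw":0,"dx":-35,"dy":-0.8,"dz":-6,"spin":0},{"claw":0,"dx":-38,"dy":-0.9,"dz":-6,"spin":0},{"claw":0,"dx":-38,"dy":-0.9,"dz":-6,"spin":0},{"claw":0,"dx":-38,"dy":-0.9,"dz":-6,"spin":0},{"claw":0,"dx":-38,"dy":-0.9,"dz":-6,"spin":0},{"claw":0,"dx":-38,"dy":-0.9,"dz":-6,"spin":0}]'; python3 - <<'E'
from h import *
togo([618,-227,120])
p=bot.read_camera("wrist"); cv2.imwrite("pics/w6.png",p["img"][:,:,::-1])
for l in("blue","yellow","red"):
    for q in bot.outline_of(l+"_jar",p)[:2]: print(l,np.round(q["rect"]),round(q["conf"],2))
    for q in bot.place_of(l+"_jar",p)[:2]: print(l,q, onplane(p,q["position"],12))
E
```

```text
t: 10.55
eef_pos: [615.9, -152.0, 219.2]
ee_rot: [-2.098, -2.336, 0.001]
force: [-1.0, -0.0, 0.2]
width: 85.6
grasp_force: 0.0
pos [ 615.9 -152.   219.2] yaxis [ 0.994  0.107 -0.002] shift cm [-7.49 -0.57  9.92]
blue [287. 190.  61.  76.] 0.57
blue {'position': [316.1, 214.0], 'conf': 0.81} [ 620.  -161.8   12. ]
yellow {'position': [333.2, 133.8], 'conf': 0.72} [626.9 -90.5  12. ]
red [292. 356.  44.  65.] 0.83
red [284. 264.  51.  61.] 0.61
red {'position': [310.6, 373.1], 'conf': 0.9} [ 632.5 -328.1   12. ]
red {'position': [308.5, 280.5], 'conf': 0.59} [ 619.8 -226.9   12. ]
```

View pics/w6.png

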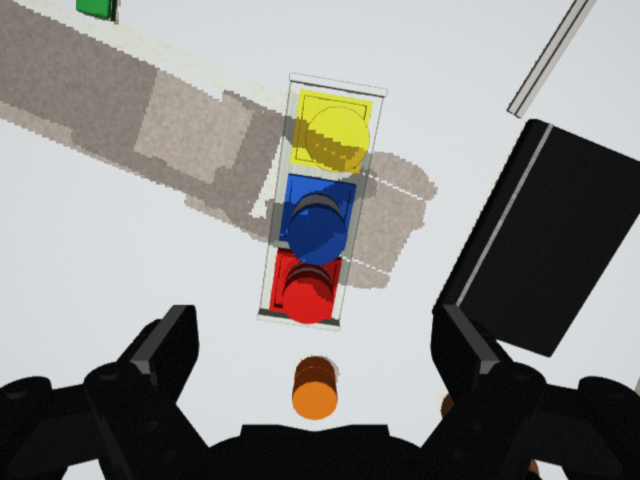

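```bash
python3 - <<'E'
from h import *
p=bot.read_camera("wrist")
for n,c,z in(("y",(338,138),87),("b",(318,233),87),("r",(308,295),57)): print(n,onplane(p,c,z))
togo([618,-227,120])
E
```

```text
y [627.9 -92.5  87. ]
b [ 621.8 -160.3   87. ]
r [ 620.5 -223.4   57. ]
pos [ 616.5 -153.5  220.5] yaxis [0.994 0.106 0.   ] shift cm [-7.33 -0.63 10.05]
```

```bash
python3 -m pendant '[{"claw":0,"dx":-5,"dy":-0.4,"dz":3,"spin":0},{"claw":0,"dx":-7.25,"dy":-0.55,"dz":7,"spin":0},{"claw":0,"dx":-7.25,"dy":-0.55,"dz":11,"spin":0},{"claw":0,"dx":-7.25,"dy":-0.55,"dz":15,"spin":0},{"claw":0,"dx":-7.25,"dy":-0.55,"dz":18,"spin":0},{"claw":0,"dx":-7.25,"dy":-0.55,"dz":19.1,"spin":0},{"claw":0,"dx":-7.25,"dy":-0.55,"dz":19.1,"spin":0},{"claw":0.4,"dx":-7.25,"dy":-0.55,"dz":19.1,"spin":0},{"claw":0.5,"dx":-7.25,"dy":-0.55,"dz":19.1,"spin":0},{"claw":0.7,"dx":-7.25,"dy":-0.55,"dz":19.1,"spin":0},{"claw":0.7,"dx":-7.25,"dy":-0.55,"dz":19.1,"spin":0},{"claw":0.7,"dx":-7.25,"dy":-0.55,"dz":19.1,"spin":0}]' 30; python3 - <<'E'
from h import *
p=bot.read_camera("wrist"); cv2.imwrite("pics/w7.png",p["img"][:,:,::-1])
togo([618.5,-226,28])
E
```

```text
t: 12.15
eef_pos: [619.9, -227.2, 31.9]
ee_rot: [2.099, 2.333, 0.001]
force: [-1.7, 0.7, 5.3]
width: 43.0
grasp_force: 30.4
pos [ 619.8 -227.2   31.9] yaxis [0.994 0.105 0.003] shift cm [ 0.14 -0.12  0.39]
```

View pics/w7.png

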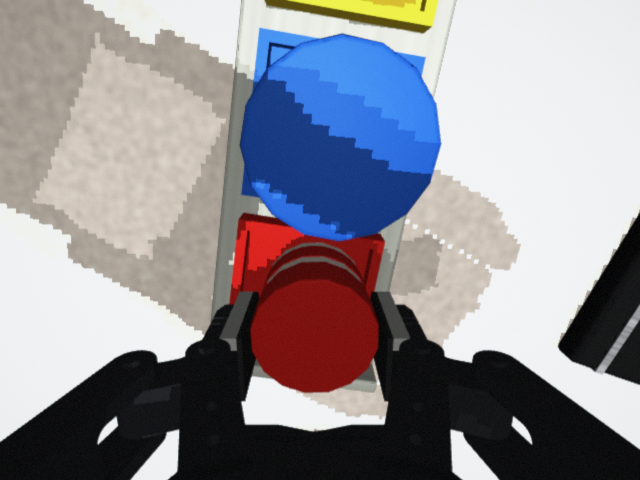

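Red jar held by its cap, with the cap centre at (315,335). Lift it clear of the tall jars.

```bash
python3 -m pendant '[{"claw":0.7,"dx":0,"dy":0,"dz":-1,"spin":0},{"claw":0.7,"dx":0,"dy":0,"dz":-4,"spin":0},{"claw":0.7,"dx":0,"dy":0,"dz":-8,"spin":0},{"claw":0.7,"dx":0,"dy":0,"dz":-12,"spin":0},{"claw":0.7,"dx":0,"dy":0,"dz":-13,"spin":0},{"claw":0.7,"dx":0,"dy":0,"dz":-13,"spin":0}]'; python3 - <<'E'
from h import *
p=bot.read_camera("wrist")
s=bot.state(); h=cv2.cvtColor(p["img"],cv2.COLOR_RGB2HSV); m=((h[:,:,0]<5)|(h[:,:,0]>174))&(h[:,:,1]>120); m[:240]=0
print(s["force"],s["width"],[(c,x,onplane(p,c,s["eef_pos"][2]+26)-s["eef_pos"]) for c,x in blobs(m,1000)])
togo([586.5,226.2,150])
E
```

```text
t: 12.8
eef_pos: [620.5, -227.3, 162.9]
ee_rot: [2.097, 2.33, 0.003]
force: [-0.3, 0.0, -0.8]
width: 43.2
grasp_force: 30.8
[-0.62371454  0.51964825 -1.97686668] 42.81999206077481 [(array([314.2, 322.8]), [249, 246, 131, 146, 14202], array([ 2.73078322,  4.88876153, 25.97218739]))]
pos [ 618.8 -226.6  160.1] yaxis [0.994 0.105 0.001] shift cm [45.37  1.54  0.98]
```

```bash
python3 -m pendant '[{"claw":0.7,"dx":3,"dy":0.1,"dz":0,"spin":0},{"claw":0.7,"dx":7,"dy":0.2,"dz":0,"spin":0},{"claw":0.7,"dx":12,"dy":0.4,"dz":0,"spin":0},{"claw":0.7,"dx":17,"dy":0.6,"dz":0,"spin":0},{"claw":0.7,"dx":22,"dy":0.7,"dz":0,"spin":0},{"claw":0.7,"dx":27,"dy":0.9,"dz":0,"spin":0},{"claw":0.7,"dx":32,"dy":1.1,"dz":0,"spin":0},{"claw":0.7,"dx":37,"dy":1.2,"dz":0,"spin":0},{"claw":0.7,"dx":41,"dy":1.4,"dz":1,"spin":0},{"claw":0.7,"dx":44,"dy":1.5,"dz":3,"spin":0},{"claw":0.7,"dx":45.2,"dy":1.5,"dz":5,"spin":0},{"claw":0.7,"dx":45.2,"dy":1.5,"dz":7,"spin":0}]'; python3 -m pendant '[{"claw":0.7,"dx":0,"dy":0,"dz":0,"spin":0},{"claw":0.7,"dx":0,"dy":0,"dz":0,"spin":0},{"claw":0.7,"dx":0,"dy":0,"dz":0,"spin":0}]'; python3 - <<'E'
from h import *
togo([585.8,225,54])
p=bot.read_camera("wrist"); cv2.imwrite("pics/w8.png",p["img"][:,:,::-1])
togo([585.8,225,54])
E
```

```text
t: 14.05
eef_pos: [583.1, 226.4, 85.4]
ee_rot: [-2.096, -2.336, 0.006]
force: [-0.1, 0.0, -0.6]
width: 42.7
grasp_force: 30.8
t: 14.35
eef_pos: [586.3, 224.1, 89.4]
ee_rot: [2.102, 2.334, 0.0]
force: [0.3, 0.2, -0.7]
width: 43.4
grasp_force: 30.8
pos [586.3 224.1  89.4] yaxis [0.995 0.104 0.   ] shift cm [ 0.09 -0.04  3.54]
pos [586.8 224.3  90.1] yaxis [0.995 0.104 0.001] shift cm [ 0.08 -0.1   3.61]
```

View pics/w8.png

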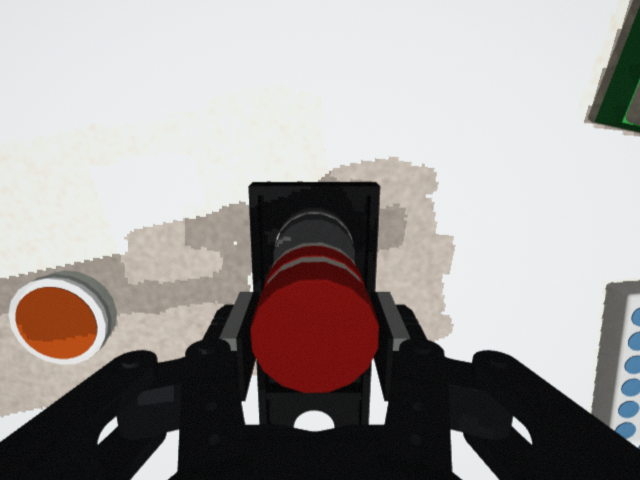

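```bash
python3 - <<'E'
from h import *
p=bot.read_camera("wrist"); s=bot.state()
print("riser far",onplane(p,(314.5,213),35),"cap far/near",onplane(p,(315,278),s["eef_pos"][2]+26),onplane(p,(315,391),s["eef_pos"][2]+26))
g=p["img"].max(2)[200:300,314]; print(g[:60].tolist())
togo([585.8,225,54])
E
```

```text
riser far [586.1 249.5  35. ] cap far/near [586.3 247.1 116.4] [590.7 205.4 116.4]
[14, 14, 14, 7, 15, 14, 17, 16, 23, 25, 36, 51, 73, 77, 35, 26, 24, 24, 29, 32, 43, 45, 45, 46, 45, 44, 42, 45, 44, 44, 43, 45, 44, 43, 45, 45, 44, 42, 46, 41, 44, 44, 60, 77, 86, 85, 72, 70, 71, 70, 69, 71, 71, 72, 82, 104, 109, 94, 89, 92]
pos [587.  224.3  90.4] yaxis [0.995 0.104 0.002] shift cm [ 0.08 -0.12  3.64]
```

```bash
python3 -m pendant '[{"claw":0.7,"dx":-0.07,"dy":0,"dz":1,"spin":0},{"claw":0.7,"dx":-0.07,"dy":0,"dz":2,"spin":0},{"claw":0.7,"dx":-0.07,"dy":0,"dz":2.8,"spin":0},{"claw":0.7,"dx":-0.07,"dy":0,"dz":3.1,"spin":0},{"claw":0.7,"dx":-0.07,"dy":0,"dz":3.1,"spin":0},{"claw":0.7,"dx":-0.07,"dy":0,"dz":3.1,"spin":0}]'; python3 -m pendant '[{"claw":0.7,"dx":0,"dy":0,"dz":0.1,"spin":0},{"claw":0.7,"dx":0,"dy":0,"dz":0.2,"spin":0},{"claw":0.7,"dx":0,"dy":0,"dz":0.2,"spin":0}]'
```

```text
t: 15.05
eef_pos: [586.1, 223.9, 58.1]
ee_rot: [-2.102, -2.335, 0.0]
force: [0.3, -0.6, -0.1]
width: 42.7
grasp_force: 30.8
t: 15.35
eef_pos: [586.1, 223.9, 56.4]
ee_rot: [2.102, 2.335, 0.0]
force: [0.1, -0.1, -1.2]
width: 43.0
grasp_force: 30.8
```

```bash
python3 -m pendant '[{"claw":0.7,"dx":0,"dy":0,"dz":0.05,"spin":0},{"claw":0.7,"dx":0,"dy":0,"dz":0.1,"spin":0},{"claw":0.7,"dx":0,"dy":0,"dz":0.1,"spin":0}]'; python3 -m pendant '[{"claw":0.7,"dx":0,"dy":0,"dz":0.05,"spin":0},{"claw":0.7,"dx":0,"dy":0,"dz":0.1,"spin":0},{"claw":0.7,"dx":0,"dy":0,"dz":0.1,"spin":0}]'
```

```text
t: 15.65
eef_pos: [586.0, 223.8, 55.2]
ee_rot: [-2.102, -2.335, 0.0]
force: [0.0, 0.2, -1.0]
width: 42.9
grasp_force: 30.8
t: 15.95
eef_pos: [586.3, 224.0, 55.0]
ee_rot: [2.101, 2.335, 0.0]
force: [-0.8, -1.1, 4.1]
width: 43.1
grasp_force: 31.2
```

Contact made (+4 N). Release and rise.

```bash
python3 -m pendant '[{"claw":0.45,"dx":0,"dy":0,"dz":0,"spin":0},{"claw":0.35,"dx":0,"dy":0,"dz":0,"spin":0},{"claw":0.2,"dx":0,"dy":0,"dz":0,"spin":0},{"claw":0,"dx":0,"dy":0,"dz":0,"spin":0},{"claw":0,"dx":0,"dy":0,"dz":0,"spin":0},{"claw":0,"dx":0,"dy":0,"dz":-2,"spin":0},{"claw":0,"dx":0,"dy":0,"dz":-6,"spin":0},{"claw":0,"dx":0,"dy":0,"dz":-11,"spin":0},{"claw":0,"dx":0,"dy":0,"dz":-12,"spin":0},{"claw":0,"dx":0,"dy":0,"dz":-12,"spin":0}]'; python3 - <<'E'
from h import *
togo([620.5,-161,62])
p=bot.read_camera("wrist"); cv2.imwrite("pics/w9.png",p["img"][:,:,::-1])
E
```

```text
t: 16.95
eef_pos: [588.5, 224.6, 177.9]
ee_rot: [2.099, 2.332, 0.01]
force: [0.6, -0.4, -0.2]
width: 85.7
grasp_force: 0.0
pos [588.5 224.6 177.9] yaxis [0.994 0.105 0.007] shift cm [-38.7   -0.95  11.53]
```

View pics/w9.png

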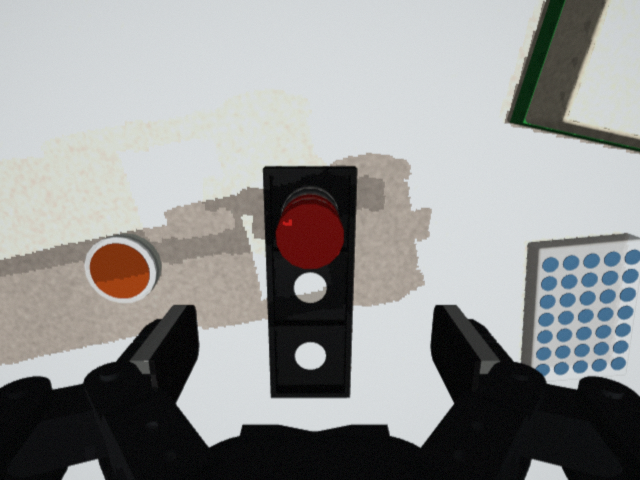

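The red jar stands upright and centred, with its cap at (310,232). Now the blue jar.

```bash
python3 -m pendant '[{"claw":0,"dx":-5,"dy":-0.1,"dz":0,"spin":0},{"claw":0,"dx":-10,"dy":-0.2,"dz":0,"spin":0},{"claw":0,"dx":-15,"dy":-0.3,"dz":0,"spin":0},{"claw":0,"dx":-20,"dy":-0.4,"dz":0,"spin":0},{"claw":0,"dx":-25,"dy":-0.5,"dz":0,"spin":0},{"claw":0,"dx":-30,"dy":-0.5,"dz":0,"spin":0},{"claw":0,"dx":-35,"dy":-0.6,"dz":0,"spin":0},{"claw":0,"dx":-38,"dy":-0.65,"dz":0,"spin":0},{"claw":0,"dx":-38.65,"dy":-0.65,"dz":2,"spin":0},{"claw":0,"dx":-38.65,"dy":-0.65,"dz":4,"spin":0},{"claw":0,"dx":-38.65,"dy":-0.65,"dz":5,"spin":0},{"claw":0,"dx":-38.65,"dy":-0.65,"dz":5,"spin":0}]'; python3 -c "
from h import *
togo([620,-161,60])
p=bot.read_camera('wrist')
togo([620,-161,60])
for q in bot.place_of('blue_jar',p)[:2]: print(q, onplane(p,q['position'],12))
h=cv2.cvtColor(p['img'],cv2.COLOR_RGB2HSV); m=(h[:,:,0]>98)&(h[:,:,0]<126)&(h[:,:,1]>120)
print([(c,x,onplane(p,c,87)) for c,x in blobs(m,300)])
"
```

```text
t: 18.2
eef_pos: [616.9, -160.1, 119.8]
ee_rot: [-2.096, -2.329, 0.005]
force: [-0.3, 0.2, 0.1]
width: 85.6
grasp_force: 0.0
pos [ 616.9 -160.1  119.8] yaxis [ 0.994  0.105 -0.008] shift cm [-0.15  0.34  5.97]
pos [ 618.4 -160.3  121.7] yaxis [ 0.994  0.105 -0.005] shift cm [-0.1   0.18  6.17]
{'position': [320.1, 235.1], 'conf': 0.57} [ 621.7 -160.8   12. ]
[(array([317.4, 249.7]), [266, 181, 107, 138, 10501], array([ 618.5, -146.9,   87. ]))]
```

Well aligned, so descend and grip.

```bash
python3 -m pendant '[{"claw":0,"dx":-0.05,"dy":0,"dz":2,"spin":0},{"claw":0,"dx":-0.05,"dy":0,"dz":4,"spin":0},{"claw":0,"dx":-0.05,"dy":0,"dz":5.8,"spin":0},{"claw":0,"dx":-0.05,"dy":0,"dz":6.2,"spin":0},{"claw":0,"dx":-0.05,"dy":0,"dz":6.2,"spin":0},{"claw":0.4,"dx":-0.05,"dy":0,"dz":6.2,"spin":0},{"claw":0.5,"dx":-0.05,"dy":0,"dz":6.2,"spin":0},{"claw":0.7,"dx":-0.05,"dy":0,"dz":6.2,"spin":0},{"claw":0.7,"dx":-0.05,"dy":0,"dz":6.2,"spin":0},{"claw":0.7,"dx":-0.05,"dy":0,"dz":6.2,"spin":0}]' 40; python3 -c "
from h import *
p=bot.read_camera('wrist'); s=bot.state()
h=cv2.cvtColor(p['img'],cv2.COLOR_RGB2HSV); m=(h[:,:,0]>98)&(h[:,:,0]<126)&(h[:,:,1]>120)
print([(c,x,onplane(p,c,87)-s['eef_pos']) for c,x in blobs(m,300)])
x=m[:,315]; print(np.flatnonzero(x)[[0,-1]])
print(s['eef_pos'],onplane(p,(315,np.flatnonzero(x)[-1]),87)-s['eef_pos'])
"
```

```text
t: 19.3
eef_pos: [621.0, -162.1, 63.8]
ee_rot: [2.101, 2.334, 0.001]
force: [-1.5, -0.1, 5.8]
width: 42.8
grasp_force: 40.2
[(array([312.1, 293. ]), [246, 191, 134, 198, 19566], array([-0.69810625, 16.30977467, 23.20244694]))]
[199 388]
[ 620.99810625 -162.10977467   63.79755306] [  4.10189375 -19.89022533  23.20244694]
```

```bash
python3 -m pendant '[{"claw":0.7,"dx":0,"dy":0,"dz":-1,"spin":0},{"claw":0.7,"dx":0,"dy":0,"dz":-5,"spin":0},{"claw":0.7,"dx":0,"dy":0,"dz":-10,"spin":0},{"claw":0.7,"dx":0,"dy":0,"dz":-11,"spin":0},{"claw":0.7,"dx":3,"dy":0,"dz":-11,"spin":0},{"claw":0.7,"dx":8,"dy":0.1,"dz":-11,"spin":0},{"claw":0.7,"dx":13,"dy":0.2,"dz":-11,"spin":0},{"claw":0.7,"dx":18,"dy":0.3,"dz":-11,"spin":0},{"claw":0.7,"dx":23,"dy":0.4,"dz":-11,"spin":0},{"claw":0.7,"dx":28,"dy":0.5,"dz":-11,"spin":0},{"claw":0.7,"dx":31,"dy":0.6,"dz":-11,"spin":0},{"claw":0.7,"dx":32.2,"dy":0.6,"dz":-10,"spin":0}]';python3 -m pendant '[{"claw":0.7,"dx":0,"dy":0,"dz":2,"spin":0},{"claw":0.7,"dx":0,"dy":0,"dz":4,"spin":0},{"claw":0.7,"dx":0,"dy":0,"dz":5,"spin":0},{"claw":0.7,"dx":0,"dy":0,"dz":5,"spin":0},{"claw":0.7,"dx":0,"dy":0,"dz":5,"spin":0}]'; python3 - <<'E'
from h import *
p=bot.read_camera("wrist"); cv2.imwrite("pics/w10.png",p["img"][:,:,::-1])
togo([593.3,159,57])
E
```

```text
t: 20.55
eef_pos: [592.7, 162.7, 163.2]
ee_rot: [2.097, 2.338, 0.005]
force: [-0.4, -0.9, -1.2]
width: 42.5
grasp_force: 41.1
t: 21.05
eef_pos: [592.6, 158.5, 112.2]
ee_rot: [-2.103, -2.334, 0.0]
force: [0.9, 0.6, -1.7]
width: 42.4
grasp_force: 41.1
pos [593.2 158.8 113. ] yaxis [0.995 0.104 0.001] shift cm [0.02 0.01 5.6 ]
```

View pics/w10.png

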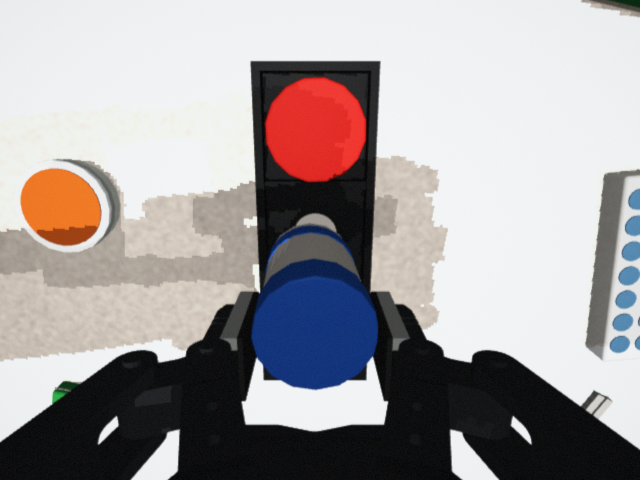

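Blue is above the middle compartment, and the red jar is centred in its own at (315,130). Lower.

```bash
python3 -m pendant '[{"claw":0.7,"dx":0,"dy":0,"dz":1.5,"spin":0},{"claw":0.7,"dx":0,"dy":0,"dz":3,"spin":0},{"claw":0.7,"dx":0,"dy":0,"dz":4.3,"spin":0},{"claw":0.7,"dx":0,"dy":0,"dz":5,"spin":0},{"claw":0.7,"dx":0,"dy":0,"dz":5.1,"spin":0},{"claw":0.7,"dx":0,"dy":0,"dz":5.1,"spin":0}]'; python3 -m pendant '[{"claw":0.7,"dx":0,"dy":0,"dz":0.1,"spin":0},{"claw":0.7,"dx":0,"dy":0,"dz":0.2,"spin":0},{"claw":0.7,"dx":0,"dy":0,"dz":0.2,"spin":0}]';python3 -m pendant '[{"claw":0.7,"dx":0,"dy":0,"dz":0.1,"spin":0},{"claw":0.7,"dx":0,"dy":0,"dz":0.1,"spin":0}]'
```

```text
t: 21.7
eef_pos: [592.2, 159.1, 60.7]
ee_rot: [-2.101, -2.335, 0.001]
force: [-0.6, -0.3, -1.6]
width: 42.5
grasp_force: 41.1
t: 22.0
eef_pos: [592.7, 159.2, 59.7]
ee_rot: [2.101, 2.335, 0.001]
force: [0.2, 0.2, -2.3]
width: 42.6
grasp_force: 41.1
t: 22.2
eef_pos: [592.4, 159.1, 58.4]
ee_rot: [2.102, 2.335, 0.0]
force: [-0.6, -0.1, -1.6]
width: 42.7
grasp_force: 41.1
```

```bash
python3 -m pendant '[{"claw":0.7,"dx":0,"dy":0,"dz":0.05,"spin":0},{"claw":0.7,"dx":0,"dy":0,"dz":0.1,"spin":0},{"claw":0.7,"dx":0,"dy":0,"dz":0.1,"spin":0}]'; python3 -m pendant '[{"claw":0.7,"dx":0,"dy":0,"dz":0.05,"spin":0},{"claw":0.7,"dx":0,"dy":0,"dz":0.1,"spin":0},{"claw":0.7,"dx":0,"dy":0,"dz":0.1,"spin":0}]'
```

```text
t: 22.5
eef_pos: [592.3, 159.1, 57.2]
ee_rot: [-2.102, -2.335, 0.0]
force: [-0.4, 0.6, -1.3]
width: 42.4
grasp_force: 41.1
t: 22.8
eef_pos: [592.5, 159.2, 56.9]
ee_rot: [-2.102, -2.335, 0.0]
force: [-1.1, -0.3, 4.0]
width: 42.9
grasp_force: 41.4
```

```bash
python3 -m pendant '[{"claw":0.45,"dx":0,"dy":0,"dz":0,"spin":0},{"claw":0.35,"dx":0,"dy":0,"dz":0,"spin":0},{"claw":0.2,"dx":0,"dy":0,"dz":0,"spin":0},{"claw":0,"dx":0,"dy":0,"dz":0,"spin":0},{"claw":0,"dx":0,"dy":0,"dz":0,"spin":0},{"claw":0,"dx":0,"dy":0,"dz":-2,"spin":0},{"claw":0,"dx":0,"dy":0,"dz":-6,"spin":0},{"claw":0,"dx":0,"dy":0,"dz":-10,"spin":0},{"claw":0,"dx":0,"dy":0,"dz":-10,"spin":0}]'; python3 -m pendant '[{"claw":0,"dx":-5,"dy":0.1,"dz":0,"spin":0},{"claw":0,"dx":-10,"dy":0.3,"dz":0,"spin":0},{"claw":0,"dx":-15,"dy":0.4,"dz":0,"spin":0},{"claw":0,"dx":-20,"dy":0.5,"dz":0,"spin":0},{"claw":0,"dx":-24,"dy":0.7,"dz":0,"spin":0},{"claw":0,"dx":-25.3,"dy":0.7,"dz":2,"spin":0},{"claw":0,"dx":-25.3,"dy":0.7,"dz":4,"spin":0},{"claw":0,"dx":-25.3,"dy":0.7,"dz":4,"spin":0},{"claw":0,"dx":-25.3,"dy":0.7,"dz":4,"spin":0}]'; python3 -c "
from h import *
p=bot.read_camera('wrist')
togo([626,-92,60])
for q in bot.place_of('yellow_jar',p)[:2]: print(q, onplane(p,q['position'],12))
cv2.imwrite('pics/w11.png',p['img'][:,:,::-1])
"
```

```text
t: 23.7
eef_pos: [597.7, 160.2, 163.5]
ee_rot: [2.096, 2.329, 0.017]
force: [0.4, 0.9, 0.0]
width: 85.4
grasp_force: 0.0
t: 24.6
eef_pos: [625.2, -91.5, 115.5]
ee_rot: [-2.1, -2.334, 0.001]
force: [-1.0, -0.3, 0.6]
width: 85.2
grasp_force: 0.0
pos [626.1 -91.4 116.5] yaxis [0.994 0.105 0.   ] shift cm [-0.06 -0.02  5.65]
```

View pics/w11.png

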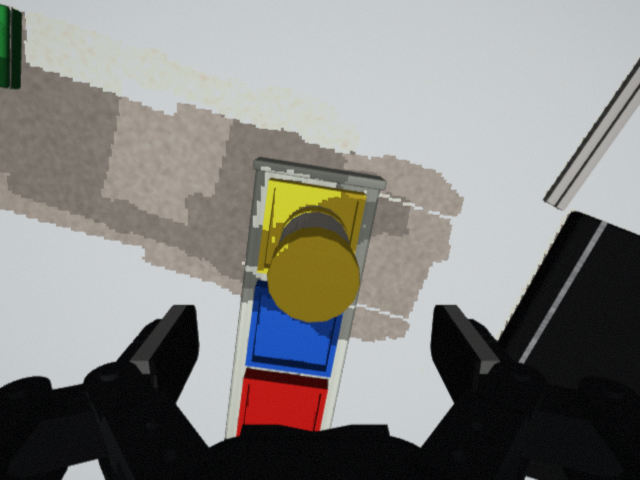

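The yellow cap at (314,276) is centred between the fingers. Descend and grip.

```bash
python3 -m pendant '[{"claw":0,"dx":-0.1,"dy":0,"dz":2,"spin":0},{"claw":0,"dx":-0.1,"dy":0,"dz":4,"spin":0},{"claw":0,"dx":-0.1,"dy":0,"dz":5.3,"spin":0},{"claw":0,"dx":-0.1,"dy":0,"dz":5.5,"spin":0},{"claw":0,"dx":-0.1,"dy":0,"dz":5.5,"spin":0},{"claw":0.4,"dx":-0.1,"dy":0,"dz":5.5,"spin":0},{"claw":0.5,"dx":-0.1,"dy":0,"dz":5.5,"spin":0},{"claw":0.7,"dx":-0.1,"dy":0,"dz":5.5,"spin":0},{"claw":0.7,"dx":-0.1,"dy":0,"dz":5.5,"spin":0},{"claw":0.7,"dx":-0.1,"dy":0,"dz":5.5,"spin":0}]' 40; python3 -c "
from h import *
p=bot.read_camera('wrist')
h=cv2.cvtColor(p['img'],cv2.COLOR_RGB2HSV); m=(h[:,:,0]>22)&(h[:,:,0]<36)&(h[:,:,1]>120)
print(np.flatnonzero(m[:,315])[[0,-1]])
togo([600.2,92.5,60])"
```

```text
t: 25.7
eef_pos: [626.7, -93.0, 62.5]
ee_rot: [2.101, 2.334, 0.001]
force: [-1.4, -0.3, 5.8]
width: 42.9
grasp_force: 40.4
[198 390]
pos [626.7 -92.9  62.4] yaxis [0.994 0.105 0.001] shift cm [18.72 -0.69  0.23]
```

```bash
python3 -m pendant '[{"claw":0.7,"dx":0,"dy":0,"dz":-1,"spin":0},{"claw":0.7,"dx":0,"dy":0,"dz":-5,"spin":0},{"claw":0.7,"dx":0,"dy":0,"dz":-9,"spin":0},{"claw":0.7,"dx":0,"dy":0,"dz":-10,"spin":0},{"claw":0.7,"dx":3,"dy":-0.1,"dz":-10,"spin":0},{"claw":0.7,"dx":8,"dy":-0.3,"dz":-10,"spin":0},{"claw":0.7,"dx":13,"dy":-0.5,"dz":-10,"spin":0},{"claw":0.7,"dx":17,"dy":-0.6,"dz":-10,"spin":0},{"claw":0.7,"dx":18.7,"dy":-0.7,"dz":-9,"spin":0},{"claw":0.7,"dx":18.7,"dy":-0.7,"dz":-7,"spin":0},{"claw":0.7,"dx":18.7,"dy":-0.7,"dz":-5,"spin":0},{"claw":0.7,"dx":18.7,"dy":-0.7,"dz":-5,"spin":0}]';python3 -m pendant '[{"claw":0.7,"dx":0,"dy":0,"dz":0,"spin":0},{"claw":0.7,"dx":0,"dy":0,"dz":0,"spin":0}]'; python3 - <<'E'
from h import *
p=bot.read_camera("wrist"); cv2.imwrite("pics/w12.png",p["img"][:,:,::-1])
togo([599.8,92.3,56])
E
```

```text
t: 26.95
eef_pos: [595.6, 92.0, 106.8]
ee_rot: [-2.097, -2.331, 0.011]
force: [-0.5, 0.3, -0.5]
width: 42.5
grasp_force: 41.0
t: 27.15
eef_pos: [600.2, 92.1, 112.0]
ee_rot: [2.102, 2.334, 0.001]
force: [0.6, -0.5, -0.9]
width: 42.6
grasp_force: 41.0
pos [600.5  92.1 112.4] yaxis [0.995 0.104 0.002] shift cm [ 0.03 -0.08  5.64]
```

View pics/w12.png

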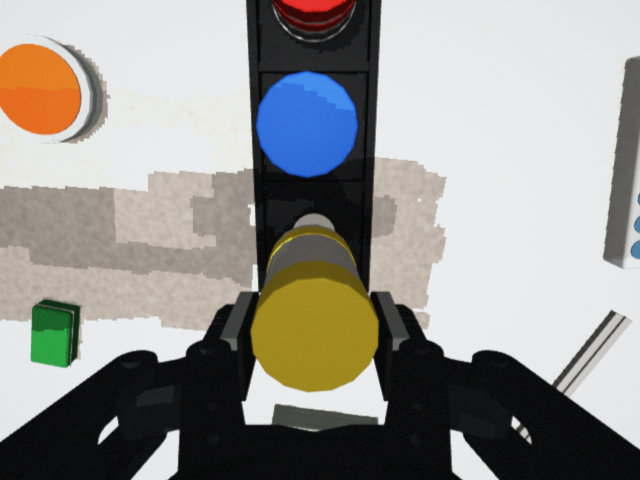

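Yellow is above the right compartment. Blue stands upright in the middle, about 3 mm off its centre line. Lower.

```bash
python3 -m pendant '[{"claw":0.7,"dx":0,"dy":0,"dz":1.5,"spin":0},{"claw":0.7,"dx":0,"dy":0,"dz":3,"spin":0},{"claw":0.7,"dx":0,"dy":0,"dz":4.3,"spin":0},{"claw":0.7,"dx":0,"dy":0,"dz":5,"spin":0},{"claw":0.7,"dx":0,"dy":0,"dz":5.2,"spin":0},{"claw":0.7,"dx":0,"dy":0,"dz":5.2,"spin":0}]'; python3 -m pendant '[{"claw":0.7,"dx":0,"dy":0,"dz":0.1,"spin":0},{"claw":0.7,"dx":0,"dy":0,"dz":0.2,"spin":0},{"claw":0.7,"dx":0,"dy":0,"dz":0.2,"spin":0}]';python3 -m pendant '[{"claw":0.7,"dx":0,"dy":0,"dz":0.1,"spin":0},{"claw":0.7,"dx":0,"dy":0,"dz":0.1,"spin":0}]'
```

```text
t: 27.8
eef_pos: [599.0, 92.5, 58.5]
ee_rot: [-2.101, -2.335, 0.001]
force: [0.5, -0.3, -0.4]
width: 42.4
grasp_force: 41.0
t: 28.1
eef_pos: [599.8, 92.6, 57.7]
ee_rot: [2.101, 2.335, 0.001]
force: [0.4, 0.8, 0.4]
width: 42.5
grasp_force: 41.0
t: 28.3
eef_pos: [599.5, 92.5, 56.4]
ee_rot: [2.102, 2.335, 0.0]
force: [-0.2, 1.2, -0.4]
width: 42.5
grasp_force: 41.0
```

```bash
python3 -m pendant '[{"claw":0.7,"dx":0,"dy":0,"dz":0.05,"spin":0},{"claw":0.7,"dx":0,"dy":0,"dz":0.1,"spin":0},{"claw":0.7,"dx":0,"dy":0,"dz":0.1,"spin":0}]'
```

```text
t: 28.6
eef_pos: [599.5, 92.5, 55.5]
ee_rot: [2.102, 2.335, 0.0]
force: [-0.7, 0.2, -0.2]
width: 42.9
grasp_force: 41.1
```

```bash
python3 -m pendant '[{"claw":0.7,"dx":0,"dy":0,"dz":0.05,"spin":0},{"claw":0.7,"dx":0,"dy":0,"dz":0.1,"spin":0},{"claw":0.7,"dx":0,"dy":0,"dz":0.1,"spin":0}]'
```

```text
t: 28.9
eef_pos: [599.6, 92.5, 55.5]
ee_rot: [-2.102, -2.335, 0.0]
force: [-2.2, -0.7, 6.2]
width: 42.5
grasp_force: 41.6
```

```bash
python3 -m pendant '[{"claw":0.45,"dx":0,"dy":0,"dz":-0.03,"spin":0},{"claw":0.35,"dx":0,"dy":0,"dz":-0.03,"spin":0},{"claw":0.2,"dx":0,"dy":0,"dz":-0.03,"spin":0},{"claw":0,"dx":0,"dy":0,"dz":-0.03,"spin":0},{"claw":0,"dx":0,"dy":0,"dz":-0.03,"spin":0},{"claw":0,"dx":0,"dy":0,"dz":-2,"spin":0},{"claw":0,"dx":0,"dy":0,"dz":-6,"spin":0},{"claw":0,"dx":-3,"dy":0,"dz":-11,"spin":0},{"claw":0,"dx":-8,"dy":0,"dz":-14,"spin":0},{"claw":0,"dx":-10,"dy":0,"dz":-14,"spin":0},{"claw":0,"dx":-10,"dy":0,"dz":-14,"spin":0},{"claw":0,"dx":-10,"dy":0,"dz":-14,"spin":0}]'; python3 - <<'E'
from h import *
a=bot.read_camera("scene")["img"]; b=bot.read_camera("top")["img"]
u=cv2.resize(a[200:370,340:540],None,fx=3,fy=3)[:, :400]; 
A=cv2.resize(a[205:365,370:530],(400,400)); B=cv2.resize(b[150:310,150:310],(400,400))
cv2.imwrite("pics/f.png",np.hstack([A,B])[:,:,::-1])
E
```

```text
t: 30.1
eef_pos: [609.9, -7.5, 194.4]
ee_rot: [-2.104, -2.333, -0.001]
force: [0.2, 0.4, -0.1]
width: 85.5
grasp_force: 0.0
```

View pics/f.png

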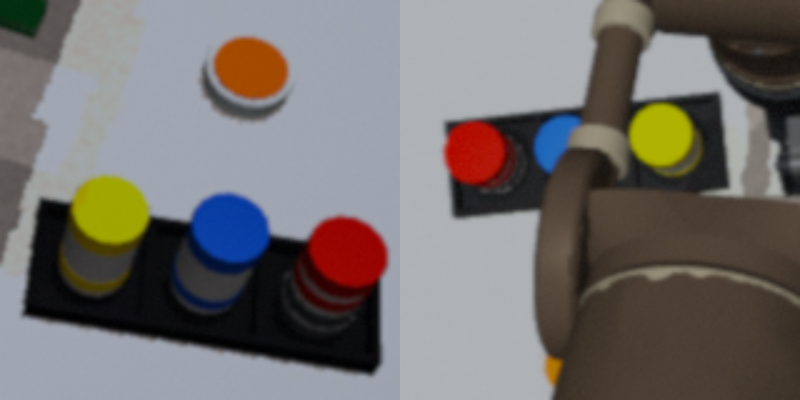

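All three jars stand upright, red is on the riser level with the others, and the dish is undisturbed.

```bash
python3 -c "
from plant import bot
print(bot.close_job())"
```

```text
the job is handed in; nothing more can be done
None
```

I handed the job in at about 30 s with all three jars upright in the black rack in reverse order, red centred on the riser and level with the others, and the dish untouched; blue stands about 3 mm off its compartment's centre.

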